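Warm covers onto their cooling forms

TASK

The press has left a shot of three warm moulded covers stacked on the bench under the steel bar weight. Set each cover over the cooling form whose core has its own outline, fully down on the board, and at the end lay the weight lengthwise on the middle of the long cover, so that it cannot bow as it cools. The weight has to come off first, and the rubber mat is free for it meanwhile; let go of everything and do not push the nippers about.

Things in the scene. Friction and masses are not known exactly. Their poses are not given: they have to be found in the camera images.
- cover_long_mid (a point): long cover, 150 x 64 mm with half-round ends: hollow moulded cap, grey plastic, open below, flat top, 36 tall, wall and top 3 thick; cavity 144 x 58. Bottom of the stack at the start. The point is its centre, half-way up; x along its length, y across its width (grip across it), z up. Grip every cover in its upper half, as what lies below juts out beside it
- cover_rect_mid (a point): rectangular cover, 112 x 58 mm, with small corner radii: hollow moulded cap, grey plastic, open below, flat top, 36 tall, wall and top 3 thick; cavity 106 x 52. It lies loose on top of the long cover at the start. The point is its centre, half-way up; x along its length, y across its width (grip across it), z up
- cover_round_mid (a point): round cover, 50 mm diameter: hollow moulded cap, grey plastic, open below, flat top, 36 tall, wall and top 3 thick; cavity diameter 44. It lies loose on top of the rectangular cover at the start. The point is its centre, half-way up; z up; grip across the diameter, which way round does not matter
- weight_knob (a point): steel bar weight, bar 80 x 26 x 12 mm with an upright turned knob, 18 diameter, on its middle, about 0.3 kg; lies loose on the round cover at the start. The point is the centre of the knob, 28 above the bar's underside; the knob spans 19.5 to 37 above the underside; x along the bar, z up
- form_long_seat (a point): fixed cooling form: plywood board 8 thick, aluminium core 30 high on it, upright for its lowest 5, then tapering in by 9 to 11 on every side; board 166 x 80, core 137 x 51 with half-round ends, for the long cover (3.5 clearance all round). The point is the middle of the board's upper face, where the cover's rim rests when fully down, its centre then 18 above the point. x along the board, z up
- form_rect_seat (a point): fixed cooling form: plywood board 8 thick, aluminium core 30 high on it, upright for its lowest 5, then tapering in by 9 to 11 on every side; board 130 x 74, core 99 x 45 rectangular, for the rectangular cover (3.5 clearance all round). The point is the middle of the board's upper face, where the cover's rim rests when fully down, its centre then 18 above the point. x along the board, z up
- form_round_seat (a point): fixed cooling form: plywood board 8 thick, aluminium core 30 high on it, upright for its lowest 5, then tapering in by 9 to 11 on every side; board 74 x 74, core 37 diameter, for the round cover (3.5 clearance all round). The point is the middle of the board's upper face, where the cover's rim rests when fully down, its centre then 18 above the point. x along the board, z up
- mat: fixed black rubber bench mat, 90 x 64 x 3 mm, empty; the origin is the centre of its underside, x along its length, z up
- nippers_mid (a point): red-handled side cutters, 129 x 56 x 13 mm, lying loose to the left between the trimming fixture and the drawer box; the point is the middle of the tool, half its thickness up; to be left where they lie

How it is judged:
By the outcome, as a careful person would: the job done as asked, in the order asked, and still so for the second after the job is handed in, with the robot touching nothing.
It also fails if it takes over 144 s, if anything falls off the work surface, if the arm or the gripper's body presses on something with over 40 N, if the wrist force passes 120 N, or if a joint passes its speed limit or range.

ROBOT

A 6-joint arm with a two-finger parallel gripper is mounted at the origin on a cart in front of the work surface, level with it; the furniture and walls round the work are solid. World frame = base frame: x ahead of the robot, y to its left, z up, the work surface at z = 0. Lengths are in mm, angles in rad, forces in N, time in s.
With the tool pointing down it reaches from about 325 to 875 mm from the base axis. Payload 4.4 kg.
Tool frame: the origin (TCP) lies at the very end of the fingers, on their centre line; the grasp point (between the pads) lies 19 mm behind it (ctrl.pinch_z is the distance from the TCP to the grasp point, in mm); z points along the fingers, y is the line along which they close (so a half turn about z gives the same grasp; the last joint's range is limited). The gripper opens to 85 mm and grips with 20 to 120 N. Pads are 22 mm wide; open, the fingers measure 114 mm over their backs; the gripper's body (76 mm by 85 mm) begins 54 mm behind the grasp point. The pads swing forward as they close: fully open they stand 13 mm farther back than shut.
Start: joints at [1.155, 0.207, 1.542, -0, 1.393, -0.15], TCP at [150.497, 554.958, 231.282] pointing down, gripper open.
Joint ranges: [-2.73, 2.73], [-0.86, 2.22], [0.23, 2.46], [-1.11, 4.25], [0.08, 2.63], [-2.82, 2.82]. Speed limits (rad/s): [2.79, 2.79, 3.14, 3.14, 3.14, 3.14].

INTERFACE

Orientations are given as a unit quaternion [w, x, y, z].
In Python, from cell import ctrl gives the robot as it stands. Calls block until the motion is done:
- ctrl.move_pose(position, orientation): joint-space move of the TCP to a pose.
- ctrl.move_straight(position, frame=None, vel=150, guard=None): straight line of the TCP; frame=None keeps the orientation; vel is the mean speed in mm/s. With guard (N) it stops when the force on the tool has changed by that much, and returns True; else False.
- ctrl.move_j(angles): joint-space move.
- ctrl.grip(opening, f_grip=None): opening from 0.0 (shut) to 1.0 (fully open); f_grip is the grip in N (None keeps the last); returns when the fingers have stopped.
- ctrl.dwell(seconds).
- ctrl.solve_ik(position, orientation): joint angles nearest the present ones, or None.
- ctrl.camera(name): name is "side" or "top"; returns a dict with "image" (384x512x3 uint8, red, green, blue), "z_map" (384x512 float32, mm along the optical axis (not along the pixel's ray), 0 where there is no reading), "fx", "fy", "cx", "cy" (pixels), "position" and "rotation" of the camera in the world. Camera axes: x right, y up, looking along -z (the intrinsics and any distortion apply to the point x, -y, -z); pixel columns grow to the right and rows downward; lengths in mm; the calibration is good to about 2 mm. A picture is of the moment at which its call begins.
A pose or a line that the arm cannot do raises ctrl.IKError and nothing moves.
- ctrl.job_done(): hands the job in; it is judged then, once.
Trained networks look in a picture, given as the dict that the camera call returned (one of the last four; its "shot" number tells which), for a name from the list of things; names that differ only in an ending like _2 or _b are one class to them, and where a whole thing is asked for, a point or a joint stands for the part that bears it (a point fixed in the world has none). Each returns a list of dicts, best first, with "conf" (0 to 1); they miss things now and then, are a little off and sometimes report something else, mostly with a low value. They report only what shows in the picture. A call takes as long as a camera call.
- ctrl.cut_out(picture, label): "region" (384x512 bool, what is visible of it) and "box" ([left, top, width, height] in pixels, round what is visible of it).
- ctrl.spot_point(picture, label): "at" ([column, row] in pixels: a listed point, or the origin of a listed thing).
Readings, each from a call of its own:
- ctrl.read_t(): time.
- ctrl.read_joints(): joint angles.
- ctrl.read_joint_vel(): joint speeds.
- ctrl.read_effort(): joint torques, N m.
- ctrl.read_ee_pos(): TCP position.
- ctrl.read_orientation(): TCP orientation.
- ctrl.read_wrist_force(): force on the tool from outside, world axes, zero at the start.
- ctrl.read_ft_torque(): the same for the moment, N m.
- ctrl.read_gripper_width(): opening from 0.0 (shut) to 1.0 (fully open).
- ctrl.read_finger_force(): force on a finger pad.
Only numpy, scipy, OpenCV 4.12 (cv2) and the standard library are available. Lean on these libraries where they do the work, as an engineer would, in place of code of your own. Each camera call takes 0.05 s, during which the arm holds its last target. There are 200 camera calls.

## Working session

There is one attempt and no reset: what is moved stays moved. The work goes in short steps, each a Python script; the robot and the scene stay as the last script left them, time stands still between calls to the robot, and variables do not carry over. Pictures are saved under pics/ and viewed, at most 14 in all, crops included, and the job is handed in when it is done.

```bash
ls; mkdir -p pics
python3 - <<'E'
from cell import ctrl
import cv2
for n in("top","side"):
    p=ctrl.camera(n); cv2.imwrite(f"pics/{n}0.png",p["image"][:,:,::-1])
    print(n,p["fx"],p["fy"],p["cx"],p["cy"],p["position"],p["rotation"],[k for k in p])
    for l in "cover_long_mid cover_rect_mid cover_round_mid weight_knob form_long_seat form_rect_seat form_round_seat mat nippers_mid".split():
        print(l,[(d["conf"],d["at"]) for d in ctrl.spot_point(p,l)][:3],[(d["conf"],d["box"]) for d in ctrl.cut_out(p,l)][:3])
E
```

```text
pics
top 493.625388375344 493.625388375344 265.6609249413193 190.97986281022025 [ 321.98206675 -165.92829757 1231.86045108] [-0.69787443 -0.07888255  0.07643998  0.70774696] ['image', 'z_map', 'fx', 'fy', 'cx', 'cy', 'position', 'rotation', 'shot']
cover_long_mid [(0.72, [227.7, 179.6])] [(0.82, [197.2, 163.9, 62.3, 33.1])]
cover_rect_mid [(0.81, [227.4, 177.3])] [(0.91, [201.6, 161.6, 51.7, 32.0])]
cover_round_mid [(0.63, [226.0, 174.3])] [(0.44, [217.8, 177.3, 15.6, 4.9]), (0.34, [199.7, 166.1, 57.7, 30.8])]
weight_knob [(0.55, [229.1, 167.7])] [(0.87, [207.9, 160.6, 34.3, 13.2])]
form_long_seat [(0.88, [251.6, 236.7])] []
form_rect_seat [(0.59, [336.9, 239.8])] [(0.67, [308.8, 221.9, 53.2, 38.9]), (0.5, [156.8, 149.4, 23.1, 47.2]), (0.24, [219.4, 217.8, 68.9, 47.4])]
form_round_seat [(0.84, [307.3, 176.3])] [(0.85, [293.6, 161.0, 30.5, 30.0]), (0.46, [308.0, 220.8, 56.0, 37.1]), (0.43, [203.0, 163.6, 50.0, 29.6])]
mat [(0.69, [376.8, 205.3])] [(0.62, [364.9, 190.1, 25.0, 35.1])]
nippers_mid [(0.94, [166.4, 171.9])] [(0.76, [159.2, 149.5, 21.0, 47.7])]
side 348.0497939610444 348.04
[... 407 characters left out ...]
 205.9, 39.0, 35.8])]
cover_round_mid [(0.74, [210.5, 208.2])] [(0.69, [199.0, 200.9, 22.3, 16.1]), (0.6, [248.4, 216.4, 55.9, 55.9])]
weight_knob [(0.57, [213.3, 189.3])] [(0.79, [195.0, 184.9, 33.5, 24.0])]
form_long_seat [(0.88, [276.3, 241.5]), (0.69, [250.7, 199.7])] [(0.75, [251.0, 219.8, 55.1, 50.5]), (0.62, [189.6, 221.7, 42.4, 35.4])]
form_rect_seat [(0.77, [310.9, 203.8])] [(0.98, [288.1, 192.2, 45.3, 31.6]), (0.35, [198.9, 200.4, 23.5, 18.8])]
form_round_seat [(0.96, [248.8, 200.3])] [(0.96, [234.7, 190.3, 36.8, 16.2])]
mat [(0.73, [303.2, 185.3])] [(0.63, [290.2, 178.1, 30.0, 12.1])]
nippers_mid [(0.95, [159.2, 265.9]), (0.26, [275.8, 239.1])] [(0.88, [136.1, 255.4, 52.8, 29.5])]
```

Run:
```python
import cv2
a=cv2.imread("pics/top0.png")[120:300,130:410]; cv2.imwrite("pics/top0c.png",cv2.resize(a,None,fx=2.8,fy=2.8,interpolation=cv2.INTER_CUBIC))
a=cv2.imread("pics/side0.png"); cv2.imwrite("pics/side0b.png",cv2.resize(a,None,fx=1.5,fy=1.5,interpolation=cv2.INTER_CUBIC))
```

```text
(no output)
```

View pics/top0c.png

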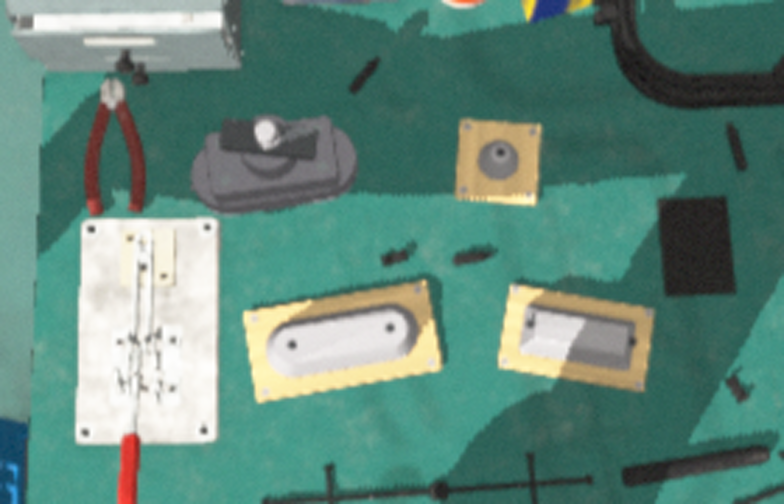

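View pics/side0b.png

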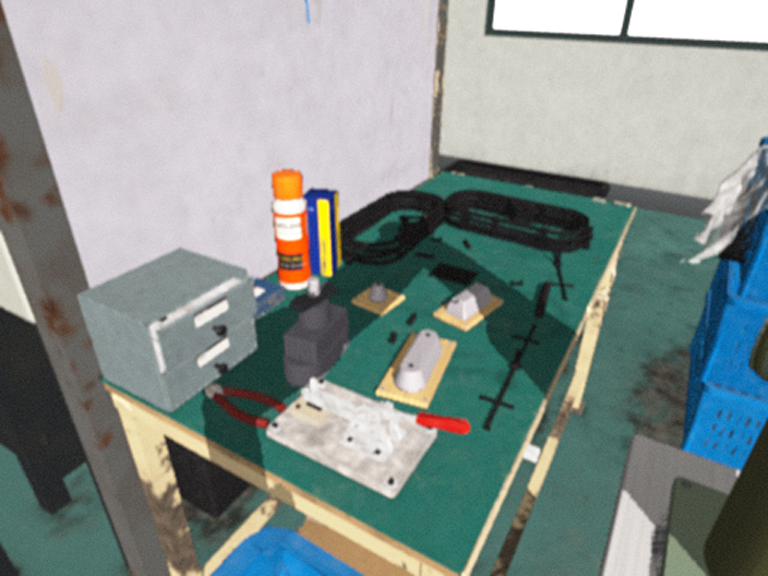

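```bash
cat > h.py <<'E'
from cell import ctrl
import numpy as np, cv2
from scipy.spatial.transform import Rotation as R
def rot(p):
    q=p["rotation"]; return R.from_quat([q[1],q[2],q[3],q[0]]).as_matrix()
def ray(p,u,v):
    u,v=np.asarray(u,float),np.asarray(v,float)
    d=np.stack([(u-p["cx"])/p["fx"],-(v-p["cy"])/p["fy"],-np.ones_like(u)],-1)
    return d@rot(p).T
def onplane(p,u,v,z):
    d=ray(p,u,v); return p["position"]+d*((z-p["position"][2])/d[...,2])[...,None]
def cloud(p):
    v,u=np.mgrid[:384,:512]; return p["position"]+ray(p,u,v)*p["z_map"][...,None]
def rect(xy):
    (c,(a,b),t)=cv2.minAreaRect(np.asarray(xy,np.float32))
    if a<b: a,b,t=b,a,t+90
    return np.round(c,1),round(a,1),round(b,1),round((t+90)%180-90,1)
E
python3 - <<'E'
from h import *
p=ctrl.camera("top"); C=cloud(p); Z=C[...,2]
print("bench z",np.median(Z[205:215,200:260]),np.std(Z[205:215,200:240]), ray(p,265,190), onplane(p,[227.,227],[200.,170],0.))
hsv=cv2.cvtColor(p["image"],cv2.COLOR_RGB2HSV)
for n,(x,y,w,h) in dict(long=(214,212,80,58),rect=(304,214,66,52),round=(288,156,40,40)).items():
    u,v=np.meshgrid(np.arange(x,x+w),np.arange(y,y+h))
    s=hsv[v,u]; m=(s[...,0]>10)&(s[...,0]<32)&(s[...,1]>60)
    P=onplane(p,u[m],v[m],8.); print(n,"wood",rect(P[:,:2]),m.sum())
    zz=Z[v,u]; m2=(zz>14)&(zz<60); print("  core z>14",rect(C[v,u][m2][:,:2]),m2.sum(),np.percentile(zz[m2],95), "board z",np.median(zz[m]))
print("mat",[onplane(p,*np.array([d["at"][0]]),np.array([d["at"][1]]),3.) for d in ctrl.spot_point(p,"mat")])
u,v=np.meshgrid(np.arange(360,396),np.arange(185,232)); m=hsv[v,u][...,2]<45; print("mat dark",rect(onplane(p,u[m],v[m],3.)[:,:2]),m.sum())
B=C[155:202,190:268].reshape(-1,3)
for lo,hi in((28,44),(64,80),(102,114),(114,126),(130,150)):
    m=(B[:,2]>lo)&(B[:,2]<hi); q=B[m]
    if len(q)>3: print(lo,hi,m.sum(),np.median(q[:,2]),rect(q[:,:2]),q.mean(0))
q=ctrl.camera("side")
for l,a,b in(("weight_knob",None,None),("cover_round_mid",0,0),("cover_rect_mid",0,0),("cover_long_mid",0,0),("form_long_seat",0,0),("form_rect_seat",0,0),("form_round_seat",0,0),("mat",0,0)):
    A=ctrl.spot_point(p,l)[0]["at"];Bq=ctrl.spot_point(q,l)[0]["at"]
    d1=ray(p,*A);d2=ray(q,*Bq); s=np.linalg.lstsq(np.stack([d1,-d2],1),np.array(q["position"])-p["position"],rcond=None)[0]
    e1=p["position"]+s[0]*d1;e2=q["position"]+s[1]*d2; print(l,e1.round(1),e2.round(1))
E
```

```text
bench z 0.7296224209678712 86.87670244344557 [ 0.2203038   0.00321038 -0.97542896] [[575.49967471 -64.71925652   0.        ]
 [654.58887188 -64.43418657   0.        ]]
long wood (array([ 468.6, -127.9]), 166.9, 81.5, -80.8) 1107
  core z>14 (array([ 473.4, -132.5]), 146.5, 68.0, -76.1) 1038 41.96130251488336 board z 8.635792132521601
rect wood (array([ 468.4, -334.8]), 129.9, 75.8, 79.3) 823
  core z>14 (array([ 468. , -333.2]), 123.5, 66.2, 80.4) 729 41.79517609188383 board z 8.840241984301883
round wood (array([ 630. , -270.8]), 75.8, 74.5, -4.8) 657
  core z>14 (array([ 631.7, -269.1]), 55.7, 52.6, 88.4) 168 40.55212976594091 board z 8.764339055465598Traceback (most recent call last):
  File "<stdin>", line 10, in <module>
  File "h.py", line 11, in onplane
    d=ray(p,u,v); return p["position"]+d*((z-p["position"][2])/d[...,2])[...,None]
  File "h.py", line 8, in ray
    d=np.stack([(u-p["cx"])/p["fx"],-(v-p["cy"])/p["fy"],-np.ones_like(u)],-1)
    raise ValueError('all input arrays must have the same shape')
ValueError: all input arrays must have the same shape
```

Run:
```python
from h import *
p=ctrl.camera("top"); C=cloud(p); Z=C[...,2]
hsv=cv2.cvtColor(p["image"],cv2.COLOR_RGB2HSV)
u,v=np.meshgrid(np.arange(360,396),np.arange(185,232)); m=hsv[v,u][...,2]<45; print("mat dark",rect(onplane(p,u[m],v[m],3.)[:,:2]),m.sum())
B=C[155:202,190:268].reshape(-1,3); O=np.zeros((300,360,3),np.uint8)
for lo,hi in((28,44),(64,80),(102,113),(115,126),(130,152)):
    m=(B[:,2]>lo)&(B[:,2]<hi); q=B[m]
    if len(q)>3: print(lo,hi,m.sum(),np.median(q[:,2]).round(1),rect(q[:,:2]),q.mean(0).round(1))
q=ctrl.camera("side")
for l in "weight_knob cover_round_mid cover_rect_mid cover_long_mid form_long_seat form_rect_seat form_round_seat mat".split():
    A=ctrl.spot_point(p,l)[0]["at"];Bq=ctrl.spot_point(q,l)
    if not Bq: continue
    d1=ray(p,*A);d2=ray(q,*Bq[0]["at"]); s=np.linalg.lstsq(np.stack([d1,-d2],1),np.array(q["position"])-p["position"],rcond=None)[0]
    print(l,(p["position"]+s[0]*d1).round(1),(q["position"]+s[1]*d2).round(1))
# side-cloud of the stack
S=cloud(q)[180:260,180:240].reshape(-1,3); S=S[(abs(S[:,0]-640)<90)&(abs(S[:,1]+70)<110)]
for z in range(5,150,10):
    m=abs(S[:,2]-z)<5
    if m.sum()>3: print(z,m.sum(),S[m][:,:2].min(0).round(),S[m][:,:2].max(0).round(),end="; ")
a=cv2.resize(p["image"][150:210,185:275,::-1],None,fx=8.5,fy=8.5,interpolation=cv2.INTER_CUBIC);cv2.imwrite("pics/stk.png",np.clip(a*1.8,0,255).astype(np.uint8))
```

```text
mat dark (array([ 550.3, -447.5]), 85.1, 59.9, 1.7) 767
28 44 311 36.4 (array([619.8, -68.1]), 148.0, 57.2, -80.8) [612.7 -69.4  36.4]
64 80 575 72.4 (array([622.9, -69.1]), 112.7, 57.2, -81.5) [615.2 -69.6  72.4]
102 113 109 108.7 (array([619.3, -73.6]), 61.5, 51.8, 51.1) [617.5 -68.4 108.4]
115 126 321 120.6 (array([625.9, -70.2]), 79.3, 26.6, 82.1) [624.6 -70.2 120.6]
130 152 59 144.7 (array([626.1, -70.2]), 17.5, 16.9, 57.1) [624.9 -70.7 143.7]
weight_knob [624.8 -78.7 128.6] [620.7 -81.  127.2]
cover_round_mid [620.7 -72.3  83. ] [629.2 -67.4  85.5]
cover_rect_mid [619.7 -68.2  50.8] [622.4 -66.7  51.7]
cover_long_mid [624.3 -59.7  12.9] [624.4 -59.7  13. ]
form_round_seat [ 628.9 -273.6    3.1] [ 626.4 -274.7    2.6]
mat [ 556.4 -450.8    1.4] [ 544.6 -454.7    0. ]
5 198 [ 550. -179.] [729.  33.]; 15 205 [ 550. -124.] [638.   9.]; 25 159 [ 582. -124.] [635.  10.]; 35 269 [ 583. -119.] [638.   9.]; 45 152 [ 585. -120.] [638.  -7.]; 55 158 [ 585. -121.] [640.  -7.]; 65 206 [ 585. -124.] [646.  -7.]; 75 360 [ 587. -122.] [645. -10.]; 85 79 [598. -74.] [638. -40.]; 95 74 [598. -75.] [637. -41.]; 105 108 [ 599. -103.] [639. -27.]; 115 244 [ 605. -110.] [641. -26.]; 125 51 [ 610. -104.] [637. -31.]; 135 32 [614. -70.] [628. -58.]; 145 32 [614. -75.] [630. -59.];
```

View pics/stk.png

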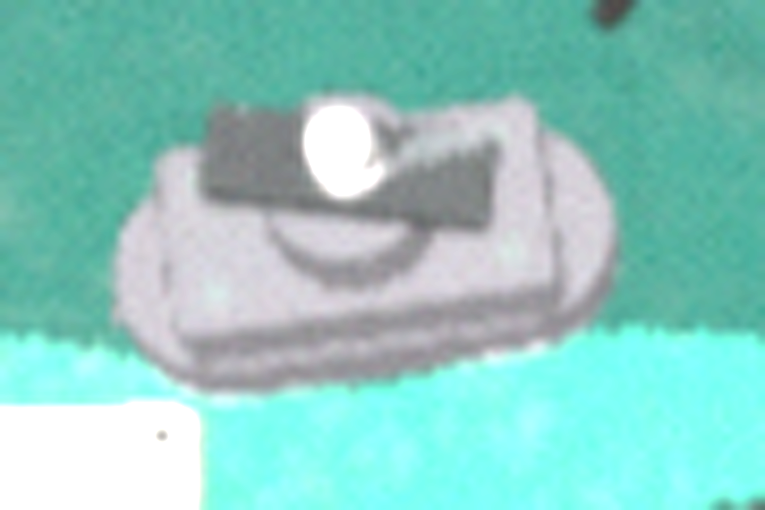

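The stack sits in the top crop with the bar about 82° and the covers about −81°. Depth layers at 36/72/108/120/145 match the given sizes. Next I'll move the weight to the mat.

```bash
cat >> h.py <<'E'
def q(yaw):  # tool down, tool x at yaw (deg)
    h=np.deg2rad(yaw)/2; return [0,np.cos(h),np.sin(h),0]
def above(x,y,z,yaw):
    best=None
    for k in(-180,0,180):
        s=ctrl.solve_ik([x,y,z],q(yaw+k))
        if s is not None and abs(s[5])<2.7:
            c=abs(np.array(s)-ctrl.read_joints()).max()
            if best is None or c<best[0]: best=(c,yaw+k)
    ctrl.move_pose([x,y,z],q(best[1])); return best[1]
def down(x,y,z,vel=120,guard=None): return ctrl.move_straight([x,y,z],vel=vel,guard=guard)
def up(z,vel=150):
    e=ctrl.read_ee_pos(); ctrl.move_straight([e[0],e[1],z],vel=vel)
def stat(s): print(s,"t",round(ctrl.read_t(),1),"ee",np.round(ctrl.read_ee_pos(),1),"w",round(ctrl.read_gripper_width(),3),"ff",np.round(ctrl.read_finger_force(),1),"F",np.round(ctrl.read_wrist_force(),1))
E
python3 - <<'E'
from h import *
stat("start"); p=ctrl.camera("top");C=cloud(p); b=C[100:150,125:220].reshape(-1,3); b=b[(b[:,2]>60)&(b[:,2]<400)]; print("drawer",b.min(0).round(),b.max(0).round())
up(300); stat("up")
y=above(625.5,-70.3,230,82); stat("above %s"%y)
E
```

```text
start t 2.9 ee [150.5 555.  231.3] w 1.001 ff 0.0 F [ 0.1 -0.8 -0.4]
drawer [691. -36.  63.] [818. 146. 157.]
up t 3.6 ee [150.4 554.7 299.4] w 0.998 ff 0.0 F [ 0.2  0.3 -0.6]
above 82 t 6.3 ee [625.6 -69.3 230.2] w 1.005 ff 0.0 F [-0.1 -0.2  0.1]
```

Run:
```python
from h import *
ctrl.grip(0.55); x,y=625.3,-70.3
g=down(x,y,124,guard=8); stat("down %s"%g)
ctrl.grip(0.0,40); stat("grip")
up(200); stat("lift")
above(550.3,-447.5,120,1.7)
g=down(550.3,-447.5,24); g=down(550.3,-447.5,14,vel=25,guard=4); stat("placed %s"%g)
ctrl.grip(0.55); stat("open"); up(120)
ctrl.grip(1.0)
p=ctrl.camera("top");C=cloud(p)
b=C[100:200,165:268].reshape(-1,3)
B=C[150:205,190:268].reshape(-1,3)
for lo,hi in((30,42),(66,78),(103,114)):
    m=(B[:,2]>lo)&(B[:,2]<hi); r=B[m]; print(lo,m.sum(),np.median(r[:,2]).round(1),rect(r[:,:2]),r.mean(0).round(1))
m=(B[:,2]>103)&(B[:,2]<114); print("circle",cv2.minEnclosingCircle(B[m][:,:2].astype(np.float32)))
cv2.imwrite("pics/a.png",cv2.resize(p["image"][140:240,185:400,::-1],None,fx=3.6,fy=3.6,interpolation=cv2.INTER_CUBIC))
```

```text
down False t 7.8 ee [626.2 -70.5 125.1] w 0.552 ff 0.0 F [-0.2 -0.1 -0. ]
grip t 8.2 ee [625.6 -70.4 125.2] w 0.191 ff 39.0 F [-2.3  0.9  4.8]
lift t 8.9 ee [624.8 -70.2 198.6] w 0.194 ff 39.1 F [-0.9  0.7 -3.2]
placed True t 11.6 ee [ 551.4 -448.1   19.8] w 0.193 ff 39.9 F [0.5 1.1 3.9]
open t 12.0 ee [ 549.7 -446.8   16.9] w 0.552 ff 0.0 F [ 0.1  0.2 -0.2]
30 291 36.4 (array([619.6, -68.1]), 148.0, 56.4, -81.0) [613.6 -69.4  36.4]
66 690 72.7 (array([623.5, -69. ]), 112.9, 57.9, -82.2) [619.4 -69.7  72.6]
103 328 108.6 (array([624.9, -68.1]), 47.6, 47.5, -70.5) [625.3 -68.4 108.5]
circle ((625.9374389648438, -67.886962890625), 24.7490234375)
```

View pics/a.png

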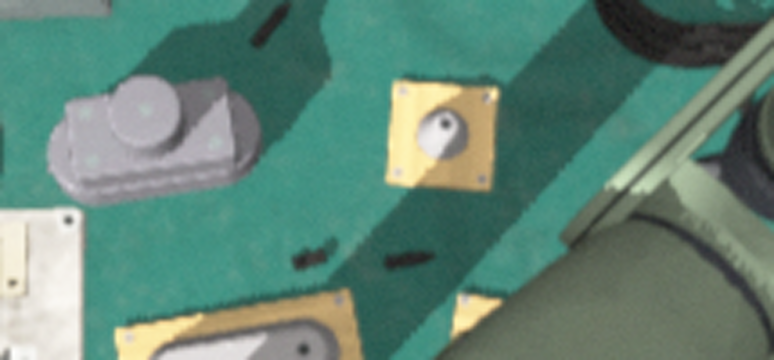

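The top picture shows the stack undisturbed, with the round cover centred near crop (145,110). Next it goes onto its form, followed by another look.

```bash
cat >> h.py <<'E'
def transfer(src,ztop,syaw,dst,dyaw,f=30):
    """ztop: z of the surface the cover stands on"""
    above(*src,ztop+90,syaw)
    g=down(*src,ztop+5,guard=10); stat("at cover %s"%g)
    ctrl.grip(0.0,f); stat("grip"); h=ctrl.read_ee_pos()[2]-ztop
    up(ztop+70); stat("lift")
    above(*dst,8+h+65,dyaw)
    down(*dst,8+h+22); g=down(*dst,8+h-4,vel=35,guard=10); stat("set %s, rim z %.1f"%(g,ctrl.read_ee_pos()[2]-h))
E
python3 - <<'E'
from h import *
transfer((625.5,-68),72,-81,(630,-270.8),-81)
E
```

```text
at cover False t 15.7 ee [626.3 -68.3  77.8] w 1.001 ff 0.0 F [0.1 0.5 0.1]
grip t 16.1 ee [626.4 -68.2  78.3] w 0.586 ff 31.5 F [0.2 0.9 4.8]
lift t 16.7 ee [625.8 -68.  141.3] w 0.582 ff 31.2 F [ 0.2 -0.1 -1.3]
set True, rim z 7.9 t 18.6 ee [ 629.6 -270.8   14.2] w 0.581 ff 31.7 F [0.4 0.1 3.7]
```

```bash
cat >> h.py <<'E'
def layer(lo,hi,name,box=(150,205,190,268)):
    p=ctrl.camera("top");C=cloud(p); B=C[box[0]:box[1],box[2]:box[3]].reshape(-1,3)
    r=B[(B[:,2]>lo)&(B[:,2]<hi)]; o=rect(r[:,:2]); print(name,len(r),np.median(r[:,2]).round(1),o,r.mean(0).round(1)); return p,o
E
python3 - <<'E'
from h import *
ctrl.grip(1.0); up(160); stat("rel")
above(560,-380,220,0)
p,_=layer(35,52,"round on form",(150,205,285,335)); p,o=layer(66,78,"rect"); layer(30,42,"long")
(x,y),a,b,t=o
if abs(a-112)<3 and abs(b-58)<3: transfer((x,y),36,t,(468.4,-334.8),79.3);
E
```

```text
rel t 20.2 ee [ 627.9 -269.6  158.4] w 0.995 ff 0.0 F [-0.5  0.2 -0.1]
round on form 306 44.5 (array([ 630.9, -269.8]), 47.2, 47.1, -19.8) [ 630.1 -269.7   44.3]
rect 1036 72.5 (array([623.6, -68.9]), 113.1, 57.7, -82.3) [622.5 -69.   72.5]
long 292 36.5 (array([619.9, -68.3]), 147.6, 56.2, -81.7) [614.  -69.2  36.6]
at cover False t 23.9 ee [624.4 -69.3  41.8] w 0.998 ff 0.0 F [-0.7  0.2  0.1]
grip t 24.2 ee [624.7 -69.2  42.4] w 0.675 ff 33.6 F [-0.3  0.2  5.3]
lift t 24.8 ee [624.1 -69.  105.4] w 0.674 ff 33.1 F [-1.1  0.4 -1.5]
set True, rim z 7.8 t 27.1 ee [ 468.1 -334.6   14.2] w 0.673 ff 33.8 F [-0.4  0.   4.7]
```

Run:
```python
from h import *
ctrl.grip(1.0); up(160); stat("rel")
above(560,-400,220,0)
layer(35,52,"rect on form",(205,275,295,380)); p,o=layer(28,44,"long")
(x,y),a,b,t=o
if abs(a-150)<4 and abs(b-64)<4: transfer((x,y),0,t,(468.6,-127.9),-80.8)
```

```text
rel t 28.6 ee [ 466.7 -333.2  158.8] w 1.003 ff 0.0 F [ 0.2 -0.9 -0.7]
rect on form 0 nan (array([0., 0.]), 0.0, 0.0, 0.0) [nan nan nan]
long 1334 36.7 (array([619.8, -53. ]), 178.4, 72.5, -76.2) [622.4 -68.   36.6]
  return _methods._mean(a, axis=axis, dtype=dtype,
  ret = ret.dtype.type(ret / rcount)
h.py:42: RuntimeWarning: Mean of empty slice.
  r=B[(B[:,2]>lo)&(B[:,2]<hi)]; o=rect(r[:,:2]); print(name,len(r),np.median(r[:,2]).round(1),o,r.mean(0).round(1)); return p,o
  ret = um.true_divide(
```

```bash
cat >> h.py <<'E'
def layer(lo,hi,name,box=(150,205,190,268)):
    p=ctrl.camera("top");C=cloud(p)[box[0]:box[1],box[2]:box[3]]
    m=((C[...,2]>lo)&(C[...,2]<hi)).astype(np.uint8); n,L,S,_=cv2.connectedComponentsWithStats(m)
    if n<2: print(name,"none"); return p,None
    r=C[L==1+np.argmax(S[1:,4])]; o=rect(r[:,:2]); print(name,len(r),np.median(r[:,2]).round(1),o,r.mean(0).round(1)); return p,o
E
python3 - <<'E'
from h import *
above(450,60,260,-80)
p,_=layer(35,52,"rect on form",(205,275,295,380)); p,o=layer(30,43,"long"); stat("")
cv2.imwrite("pics/b.png",cv2.resize(p["image"][130:280,150:400,::-1],None,fx=3.2,fy=3.2,interpolation=cv2.INTER_CUBIC))
E
```

```text
rect on form 1090 44.7 (array([ 470.3, -334.1]), 113.8, 58.0, 79.9) [ 469.6 -333.    44.6]
long 1320 36.7 (array([623.3, -67.5]), 147.9, 63.8, -82.4) [622.7 -68.1  36.6]
 t 31.9 ee [450.5  59.3 260. ] w 0.997 ff 0.0 F [ 0.5 -0.1  0.5]
```

View pics/b.png

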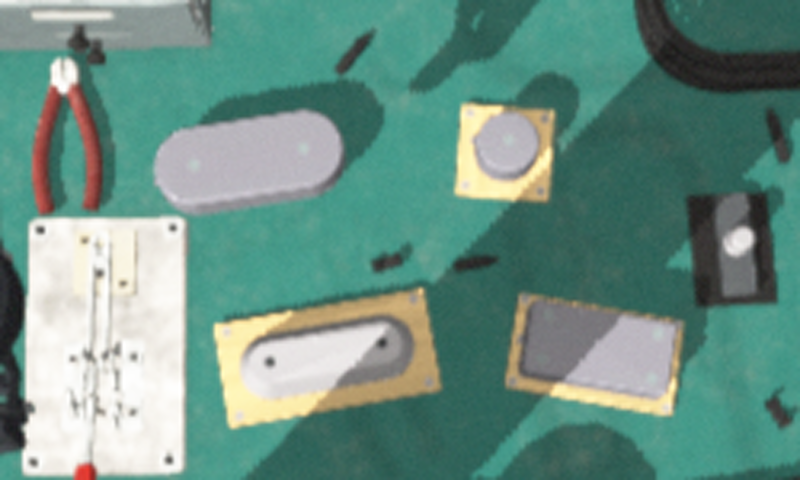

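Both covers are seated: the round one at crop (507,147) and the rectangular one at (598,355). The weight is on the mat at (735,245), and the long cover stands alone at (250,160). Next is the long cover.

Run:
```python
from h import *
transfer((623.1,-67.9),0,-82,(468.6,-127.9),-80.8)
```

```text
at cover False t 33.8 ee [624.  -68.    5.9] w 1.001 ff 0.0 F [0.3 0.8 0.2]
grip t 34.1 ee [624.2 -68.2   6.4] w 0.742 ff 34.6 F [ 0.2 -0.4  3.8]
lift t 34.7 ee [623.6 -68.1  69.4] w 0.744 ff 34.1 F [-0.8  0.3 -0.9]
set True, rim z 7.8 t 36.5 ee [ 468.3 -127.8   14.2] w 0.747 ff 34.9 F [-1.   0.5  5.1]
```

Run:
```python
from h import *
ctrl.grip(1.0); up(160)
above(450,60,260,-80)
p,o=layer(38,52,"long on form",(200,280,205,300))
p,w=layer(13,20,"bar",(180,235,360,402)); p,k=layer(30,46,"knob",(180,235,360,402)); stat("")
```

```text
long on form 1446 44.5 (array([ 470.1, -127.2]), 147.5, 63.3, -80.2) [ 469.7 -127.4   44.6]
bar 229 16.5 (array([ 553.1, -447.6]), 80.3, 27.2, 2.1) [ 550.9 -446.9   16.5]
knob 48 39.9 (array([ 553. , -447.5]), 17.1, 17.0, 62.2) [ 552.7 -447.1   40. ]
 t 39.0 ee [449.6  58.8 258.6] w 1.004 ff 0.0 F [ 0.6  0.1 -0.1]
```

Run:
```python
from h import *
ctrl.grip(0.55)
y=above(551.6,-447.3,120,2.0); g=down(551.6,-447.3,18.5,guard=8); stat("down %s"%g)
ctrl.grip(0.0,40); h=ctrl.read_ee_pos()[2]-3; up(130); stat("lift h %.1f"%h)
above(469.2,-127.6,44+h+50,-80.5); down(469.2,-127.6,44+h+6); g=down(469.2,-127.6,44+h-4,vel=25,guard=4); stat("placed %s"%g)
```

```text
down False t 42.4 ee [ 552.3 -448.1   19.7] w 0.549 ff 0.0 F [0.4 0.8 0.2]
lift h 16.9 t 43.7 ee [ 551.3 -447.2  128.1] w 0.19 ff 39.1 F [-0.7  0.8 -2.8]
placed True t 45.8 ee [ 470.6 -128.3   60.8] w 0.191 ff 39.7 F [-0.2  0.8  4.7]
```

Run:
```python
from h import *
ctrl.grip(0.55); up(160); ctrl.grip(1.0)
above(450,90,260,-80)
layer(38,50,"long",(200,280,205,300)); layer(53,62,"bar",(200,280,205,300)); layer(35,52,"rect",(205,275,295,380)); p,_=layer(35,52,"round",(150,205,285,335))
stat(""); print("nippers",[d["at"] for d in ctrl.spot_point(p,"nippers_mid")][:1])
cv2.imwrite("pics/c.png",cv2.resize(p["image"][130:280,150:400,::-1],None,fx=3.2,fy=3.2,interpolation=cv2.INTER_CUBIC))
```

```text
long 1068 44.7 (array([ 470.1, -127.3]), 147.2, 63.1, -80.6) [ 468.2 -127.    44.7]
bar 297 57.0 (array([ 472.8, -128.8]), 79.9, 26.3, -80.6) [ 472.3 -129.2   57. ]
rect 1090 44.6 (array([ 469.9, -334.1]), 114.0, 57.4, 79.3) [ 469.5 -333.2   44.5]
round 304 44.8 (array([ 630.9, -269.9]), 47.0, 47.0, 68.8) [ 630.1 -269.6   44.5]
 t 48.7 ee [449.9  88.8 259. ] w 1.002 ff 0.0 F [0.5 0.8 0. ]
nippers [[166.1, 170.4]]
```

View pics/c.png

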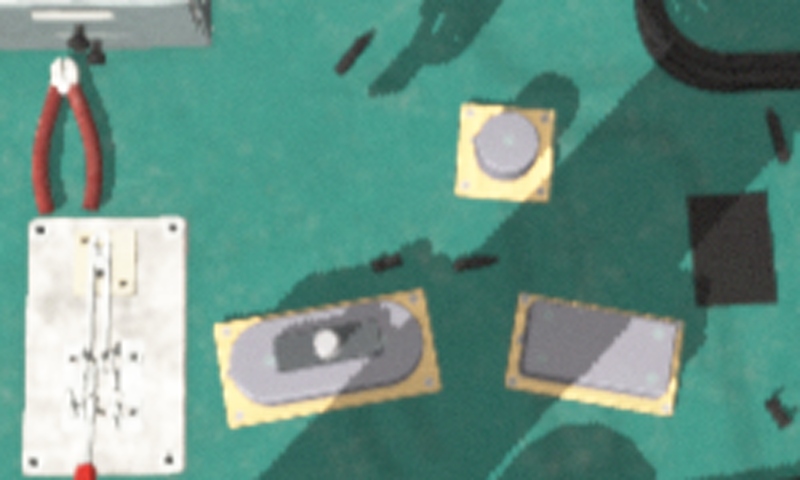

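The last picture shows all three covers flush on their forms, the bar lengthwise on the long cover at crop (328,345) about 3 mm from its middle, and the nippers where they were.

```bash
python3 -c "
from cell import ctrl
print(ctrl.job_done())"
```

```text
the job is handed in; nothing more can be done
None
```

The job is handed in at about 49 s: all three covers are fully down on their own forms, the weight lies lengthwise on the long cover about 3 mm from its middle, nothing is gripped, and the nippers were not moved.

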